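# Take the tape roll off its hook and load it on the spindle

## Task

Lift the green tape roll up and off its hook on the leaning rack, without wrenching the hook, and set it over the upright spindle of the black roll holder. Lower it until it lies fully down on its seat before you let go, then leave it there. Leave the orange roll hanging on its hook and the relay, bottle and marker where they are.

Things in the scene. Friction and masses are not known exactly. Their poses are not given: they have to be found in the camera images.
- green_roll: Loose green tape roll: ring 54 mm across, 18 mm thick, about 80 g, hole 28 mm across (clears a 27 mm pin). It hangs on hook_green, flat on that hook's strip. Origin: centre of the face on the strip; z: roll axis, out of the panel (up and forward), other face at z = 18 mm. Grasp across the 54 mm along the rack's y, fingers along -z; beside it they may pass its lower face by 6 mm.
- orange_roll: Loose orange tape ring, 92 mm across, 12 mm thick, hole 78 mm; hangs on the other hook, 130 mm left or right of the green roll's. Origin: centre of the face against its strip; z out of the panel. Bystander: must stay hanging.
- rack: Fixed rack. Origin on the bench under it, z up, front to its -x. Base x -73 to 103 mm, 230 mm wide (y). Blue panel rises backward 40 deg from level, face from (x -60, z 30) to (x 66, z 136) mm. Hooks at y = +65 and -65 mm, each on a strip 34 mm wide, 7 mm thick. A wire shelf (bars 5 mm radius) at z 340, x -15 to 88 mm hangs over the rolls: no room from straight above, come tilted from the front.
- hook_green_rod (a point): On the axis of the green roll's hook rod, in the middle of the hanging roll's thickness. The rod is round, 8 mm thick, square to the panel (leaning forward 40 deg from vertical, to -x of the rack's frame); it runs 29 mm out of its strip and there turns up the slope.
- hook_green_tip (a point): Top of that hook's upturned end (8 mm thick): 16 mm up the slope from the rod's axis, 29 mm out from the strip. The roll hangs by the upper side of its hole on the rod and must be lifted more than 12, less than 19 mm up the slope before it comes off straight along the rod.
- roll_holder: Fixed round holder on the bench: black base 90 mm across, 10 mm high; grey raised seat 38 mm across, top at z = 20 mm; upright bright spindle 22 mm across, straight to z = 41 mm, tapering to 12 mm across at its top, z = 50 mm. Origin: on the bench under the spindle, z up.
- holder_seat (a point): Centre of the raised seat's top face (20 mm over the bench), on the spindle's axis. The roll is fully down when its lower face lies on this seat, its hole round the spindle.
- relay: Small black block with a yellow band, 26 x 46 x 16 mm, lying on the bench; bystander. Origin under its middle.
- dropper_bottle: Squeeze bottle with purple needle cap, 35 mm across, 94 mm tall, standing on the bench; bystander. Origin under its middle.
- marker: White marker pen with black cap, 10 x 132 x 10 mm, lying on the bench along its own y; bystander. Origin under its middle.
- hook_green: The green roll's fixed hook with its aluminium backing strip. Same orientation as the rack; origin on the bench, at y = +65 or -65 mm of the rack's frame.

How it is judged:
On the way, in this order (a step that is already met when the one before it is completed fails the run):
1. the green roll is lifted off its hook and held clear of it (distance between green_roll and hook_green_rod above 0.06 m and height (world z) of green_roll above 0.06 m and contact force between the fingers and green_roll above 0.5 N), for 0.1 s.
2. the roll is lowered over the spindle onto the seat while still held (horizontal distance between green_roll and holder_seat below 0.006 m and z of green_roll in the frame of holder_seat between -0.004 and 0.004 m and angle between green_roll's own z axis and vertical below 0.12 rad and contact force between the fingers and green_roll above 0.5 N), for 0.1 s.
At the end, for the whole second after the job is handed in: The green roll lies flat on the holder's seat with the spindle through its hole: its lower face within 4 mm of the seat, its centre within 6 mm of the spindle's axis, tilted less than 0.12 rad, at rest; the orange roll hangs within 15 mm of where it hung (horizontal distance between green_roll and holder_seat below 0.006 m and z of green_roll in the frame of holder_seat between -0.004 and 0.004 m and angle between green_roll's own z axis and vertical below 0.12 rad and linear speed of green_roll below 0.01 m/s and distance of orange_roll from where it was at the start of the episode below 0.015 m); the robot touches nothing.
It fails at once if the hook is wrenched (more than 20 N between the green roll and its hook) (contact force between green_roll and hook_green above 20 N).
It fails at once if the orange roll is shifted more than 30 mm (distance of orange_roll from where it was at the start of the episode above 0.03 m).
It fails at once if a bystander (relay, bottle or marker) is shifted more than 30 mm (distance of any of relay, dropper_bottle, marker from where it was at the start of the episode above 0.03 m).
It also fails if it takes over 51 s, if anything falls off the work surface, if the arm or the gripper's body presses on something with over 40 N, if the wrist force passes 120 N, or if a joint passes its speed limit or range.

## Robot

A 7-joint arm with a two-finger parallel gripper is mounted at the origin on a cart in front of the work surface, level with it; the furniture and walls round the work are solid. World frame = base frame: x ahead of the robot, y to its left, z up, the work surface at z = 0. Lengths are in m, angles in rad, forces in N, time in s.
With the tool pointing down it reaches from about 0.4 to 0.85 m from the base axis. Payload 4.5 kg.
Tool frame: the origin (TCP) lies at the very end of the fingers, on their centre line; the grasp point (between the pads) lies 19 mm behind it; z points along the fingers, y is the line along which they close (so a half turn about z gives the same grasp; the last joint's range is limited). The gripper opens to 88 mm and grips with 3 to 60 N. Pads are 18 mm wide; open, the fingers measure 123 mm over their backs; the gripper's body (75 mm by 187 mm) begins 45 mm behind the grasp point.
Start: joints at [1.16, 0.689, -0.195, 1.565, 0.157, 0.902, -0.215], TCP at [0.269, -0.564, 0.239] pointing down, gripper open.
Joint ranges: [-3.01, 3.01], [-0.46, 2.08], [-1.47, 1.51], [0.13, 2.56], [-1, 4.14], [0.04, 2.09], [-2.66, 2.66]. Speed limits (rad/s): [2.57, 2.57, 3.14, 3.14, 3.14, 3.14, 3.14].

## Interface

Orientations are given as a unit quaternion [x, y, z, w].
In Python, from plant import r gives the robot as it stands. The module is installed in compiled form; this text tells all that it offers.
- The arm moves only by the shell command python3 -m pendant 'ROWS' [FORCE]. ROWS is JSON, one flat list of numbers, 7 for each row, row after row: the opening, from 0 (shut) to 1 (fully open), then the shift along the tool's x, y, z scaled (see below), then the turn, a rotation vector about the tool's x, y, z scaled (see below). A call has 1 to 12 rows; each row is the pose to reach, as a shift and turn from the pose commanded when the call began, along the tool's axes at that moment; what a row does not reach only later rows make up. The controller multiplies each number of a shift by 0.15 m and each number of a turn by pi/2 rad. A row lasts 1/10 s, in which the tool goes at most 50 mm and 8.59 degrees, less where a joint would pass 70% of its speed; a pose out of reach is approached as far as the arm can. A call with a number of a shift or a turn outside -1 to 1 is refused whole. A call with a gripper value outside its range is refused whole. The fingers move at their own pace and stop on an object; FORCE is the grip in N (left out, the last holds). Time passes only in rows, so rows that repeat a pose let the fingers close. It gives the time, the measured TCP pose, the force, the opening and the grip force at its end, in the units of the state.
- r.get_state(): the state, without advancing time (a new reading comes with each control period).
- r.snapshot(name): name is "side" or "top"; returns a dict with "img" (384x512x3 uint8, red, green, blue), "mtx" (3x3 intrinsics, pixels), "cam_to_world" (4x4, takes a point from camera to world coordinates). Camera axes: x right, y up, looking along -z (the intrinsics and any distortion apply to the point x, -y, -z); pixel columns grow to the right and rows downward; lengths in m; the calibration is good to about 2 mm. A picture is of the moment at which its call begins. There is no depth.
- r.finish_job(): hands the job in; it is judged then, once.
The state is a dict: "clock": time; "q": joint angles; "qd": joint speeds; "joint_torque": joint torques, N m; "tool_pos": TCP position; "eef_rot": TCP orientation; "contact_force": force on the tool from outside, world axes, zero at the start; "moment": the same for the moment, N m; "opening": opening from 0.0 (shut) to 1.0 (fully open); "finger_force": force on a finger pad.
Only numpy, scipy, OpenCV 4.12 (cv2) and the standard library are available. Lean on these libraries where they do the work, as an engineer would, in place of code of your own. Each camera call takes 0.05 s, during which the arm holds its last target. There are 200 camera calls.

## Working session

There is one attempt and no reset: what is moved stays moved. The work goes in short steps, Python scripts to look and compute and a shell command to move; the robot and the scene stay as the last step left them, time stands still between calls to the robot, and variables do not carry over. Pictures are saved under pics/ and viewed, at most 10 in all, crops included, and the job is handed in when it is done.

```bash
mkdir -p pics; python3 - <<'E'
from plant import r
import cv2,numpy as np,pickle
d={}
for n in("side","top"):
    s=r.snapshot(n);d[n]=s
    cv2.imwrite(f"pics/{n}0.png",s["img"][:,:,::-1]);print(n,s["mtx"].round(1).tolist(),s["cam_to_world"].round(4).tolist(),s.keys())
pickle.dump(d,open("s0.pkl","wb"));print(r.get_state())
E
```

```text
side [[398.2, 0.0, 258.6], [0.0, 398.2, 188.3], [0.0, 0.0, 1.0]] [[-0.8799, 0.2665, -0.3934, -0.0254], [-0.4746, -0.4524, 0.755, 1.0809], [0.0232, 0.8511, 0.5245, 0.7688], [0.0, 0.0, 0.0, 1.0]] dict_keys(['img', 'mtx', 'cam_to_world'])
top [[484.9, 0.0, 250.0], [0.0, 484.9, 189.6], [0.0, 0.0, 1.0]] [[-0.011, 0.9855, -0.1692, 0.2172], [-0.9999, -0.0115, -0.0023, 0.0819], [-0.0042, 0.1692, 0.9856, 1.5988], [0.0, 0.0, 0.0, 1.0]] dict_keys(['img', 'mtx', 'cam_to_world'])
{'clock': 0.1, 'q': array([ 1.15981848,  0.68987408, -0.19452984,  1.5662114 ,  0.1573158 ,
        0.90250987, -0.21511762]), 'qd': array([-0.00064174, -0.00306585,  0.00039063, -0.00279375, -0.00088863,
       -0.00213056, -0.00153621]), 'joint_torque': array([-3.56127639e-03, -5.28497100e+01, -1.27190787e+00, -1.53836918e+01,
       -5.26209560e-02,  1.95237924e-03,  1.12148396e-05]), 'tool_pos': array([ 0.2686342 , -0.56370954,  0.23801436]), 'eef_rot': array([ 9.75365019e-01,  2.20595631e-01, -2.38775162e-04, -7.68659022e-04]), 'contact_force': array([ 0.4490972 , -0.23252117,  0.0605257 ]), 'moment': array([ 0.0132635 ,  0.05188827, -0.0456552 ]), 'finger_force': 0.0, 'opening': 1.0022459121852536}
```

View pics/side0.png

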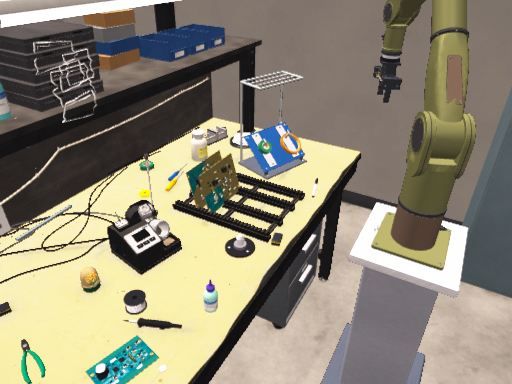

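View pics/top0.png

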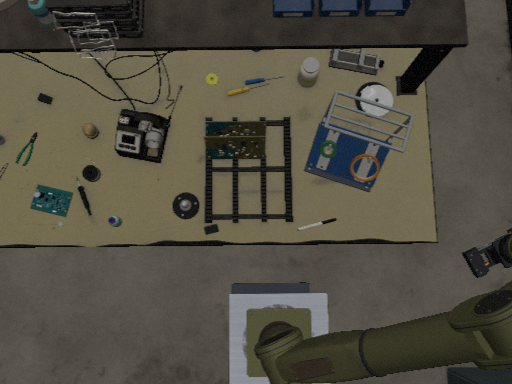

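The side view shows the rack near (275,150), with the green roll at (265,146), and the holder at (240,246). The top view shows the green roll at about (328,149), the orange roll at (365,167), and the holder at (186,206). I'll zoom in next.

```bash
python3 - <<'E'
import pickle,cv2,numpy as np
d=pickle.load(open("s0.pkl","rb"))
def c(n,x,y,w,h,k): return cv2.resize(d[n]["img"][y:y+h,x:x+w,::-1],None,fx=k,fy=k,interpolation=cv2.INTER_CUBIC)
# left: top rack ; right: side rack / holders
a=np.hstack([c("top",295,85,130,110,3),c("side",230,65,130,110,3)])
b=np.hstack([c("top",155,180,65,55,6)[:260],c("side",207,217,65,55,6)[:260]])
cv2.imwrite("pics/z0.png",np.vstack([a,b]))
E
```

```text
(no output)
```

View pics/z0.png

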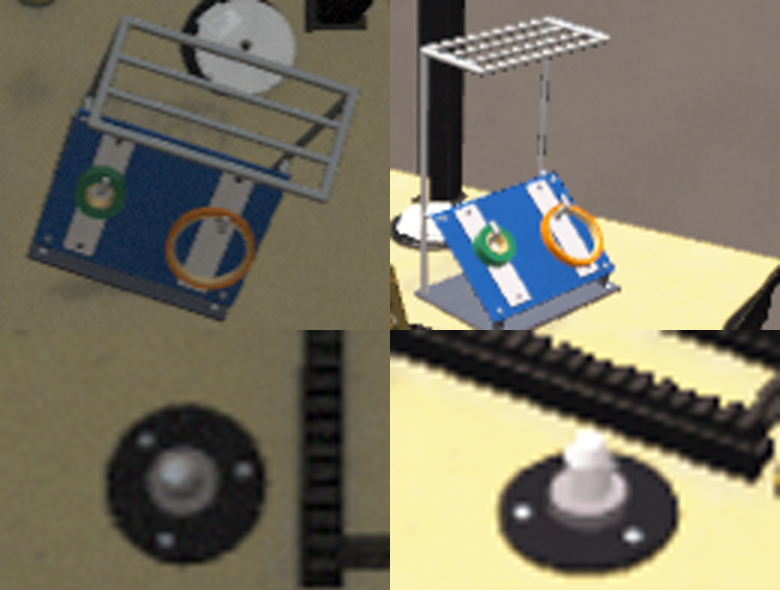

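```bash
cat > h.py <<'E'
import numpy as np,cv2,pickle
from scipy.optimize import least_squares
from scipy.spatial.transform import Rotation as R
def proj(s,P):
    M=np.linalg.inv(s["cam_to_world"]);p=np.atleast_2d(P)@M[:3,:3].T+M[:3,3]
    p=p*[1,-1,-1];q=p@s["mtx"].T;return q[:,:2]/q[:,2:]
def hullc(pts):
    h=cv2.convexHull(np.asarray(pts,np.float32).reshape(-1,1,2));m=cv2.moments(h)
    return np.array([m["m10"]/m["m00"],m["m01"]/m["m00"]]),m["m00"]
def mask(s,box,f):
    x,y,w,h=box;k=4
    im=cv2.resize(s["img"][y:y+h,x:x+w],None,fx=k,fy=k,interpolation=cv2.INTER_LINEAR)
    hsv=cv2.cvtColor(im,cv2.COLOR_RGB2HSV).astype(int);m=f(hsv).astype(np.uint8)
    n,l,st,_=cv2.connectedComponentsWithStats(m);i=1+np.argmax(st[1:,4])
    Y,X=np.where(l==i);return hullc(np.c_[(X+.5)/k+x-.5,(Y+.5)/k+y-.5])
t=np.linspace(0,2*np.pi,48,endpoint=False)
def cyl(r,z0,z1,r1=None):
    return np.vstack([np.c_[q*np.cos(t),q*np.sin(t),0*t+z] for q,z in((r,z0),(r1 or r,z1))])
green=lambda h:(h[...,0]>45)&(h[...,0]<90)&(h[...,1]>110)&(h[...,2]>40)
orange=lambda h:(h[...,0]>5)&(h[...,0]<22)&(h[...,1]>140)&(h[...,2]>60)
ph=np.radians(40);UP=np.array([np.cos(ph),0,np.sin(ph)]);N=np.array([-np.sin(ph),0,np.cos(ph)])
def rackR(yaw): return R.from_euler("z",yaw).as_matrix()
def rollpose(x,y,yaw,sl,side,rin):   # origin of roll, sl=rod distance up the face from its low edge
    p=np.array([-.06,side,.03])+UP*(sl-(rin-.004))+N*.007
    F=np.c_[UP,[0,1,0],N];Q=rackR(yaw);return Q@p+[x,y,0],Q@F
hold=np.vstack([cyl(.045,0,.010),cyl(.019,.01,.02),cyl(.011,.02,.041),cyl(.006,.05,.05)])
E
cat > m.py <<'E'
from h import *
d=pickle.load(open("s0.pkl","rb"))
dark=lambda h:(h[...,2]<60)|(h[...,1]<50)
obs={}
for n,bx in(("top",((300,120,80,75),(168,190,36,33))),("side",((245,125,65,50),(218,225,42,40)))):
    obs[n]=(mask(d[n],bx[0],green),mask(d[n],bx[0],orange),mask(d[n],bx[1],dark))
def model(p,n,A=False):
    o=[]
    for sd,rin,ro,th in((.065,.014,.027,.018),(-.065,.039,.046,.012)):
        c,F=rollpose(*p,sd,rin);o.append(hullc(proj(d[n],cyl(ro,0,th)@F.T+c)))
    return o
f=lambda p:np.hstack([model(p,n)[i][0]-obs[n][i][0] for n in d for i in(0,1)])
s=least_squares(f,[.6,-.25,-.3,.09],x_scale=.01);print("rack",s.x.round(4),np.degrees(s.x[2]),s.fun.round(2))
hm=lambda p,n:hullc(proj(d[n],hold+[p[0],p[1],0]))
g=lambda p:np.hstack([hm(p,n)[0]-obs[n][2][0] for n in d])
u=least_squares(g,[.5,.2],x_scale=.01);print("holder",u.x.round(4),u.fun.round(2))
for n in d: print(n,"areas obs/model",[(round(o[1]),round(m[1])) for o,m in zip(obs[n],model(s.x,n)+[hm(u.x,n)])],[o[0].round(1).tolist() for o in obs[n]])
c,F=rollpose(*s.x,.065,.014);print("green",c.round(4),"N",F[:,2].round(3))
np.savez("fit.npz",rack=s.x,hold=u.x,c=c,F=F)
E
python3 m.py
```

```text
rack [ 0.5833 -0.2259 -0.3206  0.1006] -18.368882122858516 [ 0.07 -0.07 -0.14  0.03 -0.03  0.11  0.07 -0.05]
holder [0.4405 0.2982] [-0.17  0.57  0.5  -0.04]
side areas obs/model [(131, 158), (316, 336), (481, 574)] [[264.4, 146.5], [290.4, 142.9], [239.7, 245.9]]
top areas obs/model [(222, 250), (617, 650), (546, 587)] [[328.0, 148.7], [364.7, 167.2], [185.5, 205.4]]
green [ 0.6085 -0.1657  0.0936] N [-0.61   0.203  0.766]
```

```bash
cat > go.py <<'E'
from h import *
from plant import r
def pose():
    s=r.get_state();return s,s["tool_pos"],R.from_quat(s["eef_rot"])
def rel(p,Rm):
    s,p0,R0=pose();sh=R0.inv().apply(np.asarray(p)-p0);rv=(R0.inv()*R.from_matrix(Rm)).as_rotvec()
    print("shift mm",(sh*1e3).round(1),"units",(sh/.15).round(3),"turn",(rv/(np.pi/2)).round(3),"maxdeg",np.degrees(np.linalg.norm(rv)).round(1));return s
z=np.load("fit.npz");c,F,hd=z["c"],z["F"],z["hold"]
G=np.c_[F[:,0],-F[:,1],-F[:,2]]
def at(a,b,h): return c+F@np.array([a,b,h])   # roll frame: up slope, rack y, out
E
python3 - <<'E'
from go import *
p=at(0,0,.14);print(p);rel(p,G)
E
```

```text
[ 0.52305759 -0.13736707  0.20087604]
shift mm [ 413.1 -275.3   37.5] units [ 2.754 -1.835  0.25 ] turn [-0.171  0.423  0.467] maxdeg 58.7
```

```bash
python3 -m pendant '[0.8,0.95,-0.65,-0.2,0,0,0, 0.8,0.95,-0.65,-0.2,0,0,0, 0.8,0.95,-0.65,-0.2,0,0,0, 0.8,0.95,-0.65,-0.2,0,0,0, 0.8,0.95,-0.65,-0.2,0,0,0]' 20
python3 - <<'E'
from go import *
p=at(0,0,.14);print(rel(p,G)["q"].round(2))
E
```

```text
clock: 0.6
tool_pos: [0.3589, -0.4105, 0.2694]
eef_rot: [0.974, 0.225, 0.001, -0.001]
contact_force: [-0.1, -0.4, -0.3]
opening: 0.801
finger_force: 0.0
shift mm [ 266.9 -173.7   69.4] units [ 1.78  -1.158  0.462] turn [-0.173  0.42   0.471] maxdeg 58.9
[ 0.89  0.55 -0.2   1.77  0.13  0.84 -0.49]
```

```bash
python3 -m pendant '[0.8,0.9,-0.6,0.1,-0.09,0.21,0.24, 0.8,0.9,-0.6,0.1,-0.09,0.21,0.24, 0.8,0.9,-0.6,0.1,-0.09,0.21,0.24, 0.8,0.9,-0.6,0.1,-0.09,0.21,0.24, 0.8,0.9,-0.6,0.1,-0.09,0.21,0.24, 0.8,0.9,-0.6,0.1,-0.09,0.21,0.24]'
python3 - <<'E'
from go import *
p=at(0,0,.14);print(rel(p,G)["q"].round(2))
E
```

```text
clock: 1.2
tool_pos: [0.4384, -0.2773, 0.2537]
eef_rot: [0.984, 0.031, 0.174, 0.033]
contact_force: [-0.5, -0.2, -0.0]
opening: 0.806
finger_force: 0.0
shift mm [  71.6 -139.1   71.1] units [ 0.477 -0.927  0.474] turn [-0.077  0.211  0.229] maxdeg 28.9
[ 0.73  0.44 -0.24  2.16 -0.12  0.21 -0.87]
```

```bash
python3 -m pendant '[0.8,0.477,-0.927,0.474,-0.077,0.211,0.229, 0.8,0.477,-0.927,0.474,-0.077,0.211,0.229, 0.8,0.477,-0.927,0.474,-0.077,0.211,0.229, 0.8,0.477,-0.927,0.474,-0.077,0.211,0.229, 0.8,0.477,-0.927,0.474,-0.077,0.211,0.229, 0.8,0.477,-0.927,0.474,-0.077,0.211,0.229, 0.8,0.477,-0.927,0.474,-0.077,0.211,0.229]'
python3 - <<'E'
from go import *
p=at(0,0,.14);print(rel(p,G)["q"].round(2))
import cv2,pickle
for n in("top","side"):
    s=r.snapshot(n)
    k=proj(s,[pose()[1],at(0,0,0.018)]);print(n,k.round(1).tolist())
    x,y=(285,90) if n=="top" else(215,65)
    cv2.imwrite(f"pics/{n}1.png",cv2.resize(s["img"][y:y+110,x:x+130,::-1],None,fx=3,fy=3,interpolation=cv2.INTER_CUBIC))
a=np.hstack([cv2.imread("pics/top1.png"),cv2.imread("pics/side1.png")]);cv2.imwrite("pics/pre.png",a)
E
```

```text
clock: 1.9
tool_pos: [0.5651, -0.1546, 0.3231]
eef_rot: [0.944, -0.154, 0.288, 0.049]
contact_force: [0.1, 0.6, -0.6]
opening: 0.798
finger_force: 0.0
shift mm [-105.9   -3.6   75.9] units [-0.706 -0.024  0.506] turn [0.004 0.066 0.   ] maxdeg 6.0
[-0.12  0.38  0.35  2.17 -1.    0.05 -0.74]
top [[336.3, 140.6], [327.8, 150.0]]
side [[274.2, 92.2], [265.6, 145.3]]
```

View pics/pre.png

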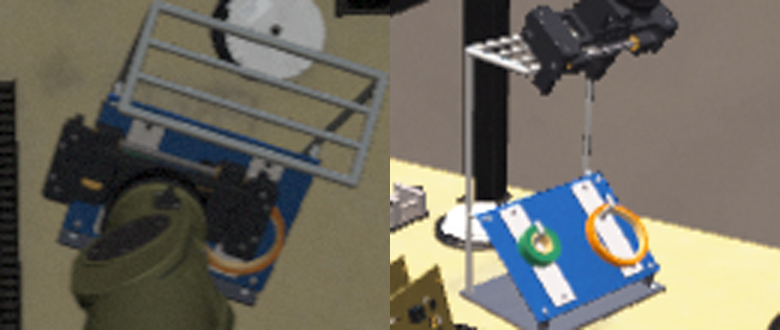

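The arm stopped at its j5 and j6 limits with the TCP near (0.565,-0.155,0.323). The rolls are untouched: green at crop (540,245), orange at (617,233). I'll fit a kinematic model so I can route the wrist around this.

```bash
cat > kin.py <<'E'
import numpy as np
from scipy.spatial.transform import Rotation as R
from scipy.optimize import least_squares
def fk(q,S,L,full=False):
    # L: d1 (shoulder height), d3, a(elbow offset), d5, d7 ; y/z/y alternate
    q=np.asarray(q)*S;T=R.identity();p=np.array([0,0,L[0]]);pts=[p]
    T=T*R.from_euler("z",q[0])*R.from_euler("y",q[1])*R.from_euler("z",q[2])
    p=p+T.apply([L[2],0,L[1]]);pts.append(p)
    T=T*R.from_euler("y",q[3]);p=p+T.apply([-L[2],0,0])
    T=T*R.from_euler("z",q[4]);p=p+T.apply([0,0,L[3]]);pts.append(p)
    T=T*R.from_euler("y",q[5])*R.from_euler("z",q[6]);p=p+T.apply([0,0,L[4]]);pts.append(p)
    return (p,T,pts) if full else (p,T)
E
cat > kfit.py <<'E'
from kin import *;import itertools
from plant import r
s=r.get_state()
D=[([1.15981848,.68987408,-.19452984,1.5662114,.1573158,.90250987,-.21511762],[.2686,-.5637,.2380],[.975365,.2205956,-.0002388,-.00076866]),
([.89,.55,-.2,1.77,.13,.84,-.49],[.3589,-.4105,.2694],[.974,.225,.001,-.001]),
([.73,.44,-.24,2.16,-.12,.21,-.87],[.4384,-.2773,.2537],[.984,.031,.174,.033]),
(s["q"],s["tool_pos"],s["eef_rot"])]
best=[]
for S in itertools.product([1,-1],repeat=7):
    if S[1]<0: continue
    S=np.array(S)
    # fixed tool yaw offset, from first
    off=fk(D[0][0],S,[0]*5)[1].inv()*R.from_quat(D[0][2])
    e=sum(((fk(q,S,[0]*5)[1]*off).inv()*R.from_quat(o)).magnitude() for q,_,o in D[1:])
    best.append((e,S.tolist(),off.as_rotvec().round(3)))
best.sort(key=lambda b:b[0])
for b in best[:4]: print(b)
for b in best[:3]:
    S=np.array(b[1]);f=lambda L:np.hstack([fk(q,S,L)[0]-p for q,p,_ in D])
    u=least_squares(f,[.3,.4,0,.4,.25]);print(u.x.round(4),(u.fun*1e3).round(1))
print(s["q"].round(3))
E
python3 kfit.py
```

```text
(0.02009322535016458, [-1, 1, -1, 1, -1, 1, -1], array([ 0.   , -0.   ,  1.571]))
(1.3001269285614865, [-1, 1, 1, 1, -1, 1, -1], array([-0.193,  0.18 ,  1.262]))
(1.5713421426953575, [1, 1, 1, -1, -1, -1, 1], array([ 1.677, -0.213, -1.996]))
(1.5964260348331352, [1, 1, -1, 1, 1, 1, -1], array([ 0.186,  0.272, -2.572]))
[ 0.2656  0.6308 -0.0042  0.2997  0.338 ] [ 32.5  15.6 -10.5  24.5  31.7  -6.   24.5  26.7  12.8   2.7  57.2   3.7]
[-1.0382  0.902   0.2384 -0.3755 -0.2282] [  57.5   19.9  -90.4   48.8    4.1  -10.3  -25.7  -67.4   82.1 -131.9
  155.8   18.6]
[ 2.2455 -2.2587  0.1279 -0.4922 -0.6856] [-168.6   79.7  -69.9 -205.4  186.4   29.7  -70.9  281.8   92.  -138.5
  527.4  -51.9]
[-0.126  0.382  0.352  2.166 -0.999  0.045 -0.737]
```

```bash
cat > lg.py <<'E'
from go import *;import json
s=r.get_state();open("log.jsonl","a").write(json.dumps([list(map(float,s[k])) for k in("q","tool_pos","eef_rot")])+"\n")
print(s["q"].round(2))
E
python3 lg.py; python3 - <<'E'
from go import *
rel([.43,-.28,.30],R.from_quat([.975,.2206,0,0]).as_matrix())
rel([.43,-.28,.30],R.from_quat([.984,.031,.174,.033]).as_matrix())
E
```

```text
[-0.13  0.38  0.35  2.17 -1.    0.05 -0.74]
shift mm [-88.  163.8 -29.6] units [-0.587  1.092 -0.197] turn [ 0.147 -0.359 -0.47 ] maxdeg 54.8
shift mm [-88.  163.8 -29.6] units [-0.587  1.092 -0.197] turn [ 0.067 -0.146 -0.229] maxdeg 25.2
```

```bash
python3 -m pendant '[0.8,-0.5,0.95,-0.2,0.06,-0.15,-0.23, 0.8,-0.5,0.95,-0.2,0.06,-0.15,-0.23, 0.8,-0.5,0.95,-0.2,0.06,-0.15,-0.23, 0.8,-0.5,0.95,-0.2,0.06,-0.15,-0.23, 0.8,-0.5,0.95,-0.2,0.06,-0.15,-0.23]'; python3 lg.py
python3 -m pendant '[0.8,0,0.3,0,0.08,-0.2,-0.2, 0.8,0,0.3,0,0.08,-0.2,-0.2, 0.8,0,0.3,0,0.08,-0.2,-0.2, 0.8,0,0.3,0,0.08,-0.2,-0.2]';python3 lg.py
cat > kfit2.py <<'E'
from kin import *;import json
S=np.array([-1,1,-1,1,-1,1,-1])
D=[([1.15981848,.68987408,-.19452984,1.5662114,.1573158,.90250987,-.21511762],[.26863,-.56371,.23801],0,1),
([.89,.55,-.2,1.77,.13,.84,-.49],[.3589,-.4105,.2694],0,.3),
([.73,.44,-.24,2.16,-.12,.21,-.87],[.4384,-.2773,.2537],0,.3)]+[(*map(np.array,json.loads(l)),1) for l in open("log.jsonl")]
def A(q):
    q=np.asarray(q)*S;M=np.eye(3);out=[M]
    for i,a in enumerate("zyzyzyz"): M=M@R.from_euler(a,q[i]).as_matrix();out.append(M)
    # columns: d0z | R1 x,y | R3(=after q3) x,y,z | R4 x | R5 y.. z | R6 x | R7 z
    return np.c_[out[0][:,2],out[1][:,:2],out[3],out[4][:,0],out[5][:,:3],out[6][:,0],out[7][:,2]]
M=np.vstack([A(q)*w for q,_,_,w in D]);b=np.hstack([np.array(p)*w for _,p,_,w in D])
lam=3e-3;n=M.shape[1]
# ridge, weak on lengths
x=np.linalg.solve(M.T@M+lam**2*np.eye(n),M.T@b)
print(dict(zip("d0z a1x a1y a3x a3y d3 a4x a5x a5y d5 a6x d7".split(),x.round(3))));print(((M@x-b)*1e3).round(1).reshape(-1,3))
np.save("kx.npy",x)
E
python3 kfit2.py
```

```text
clock: 2.5
tool_pos: [0.4392, -0.27, 0.3057]
eef_rot: [0.985, 0.022, 0.167, 0.039]
contact_force: [0.9, 0.9, 0.5]
opening: 0.799
finger_force: 0.0
[ 0.25  0.37  0.4   2.11 -0.67  0.45 -0.35]
clock: 2.9
tool_pos: [0.4473, -0.3093, 0.3085]
eef_rot: [0.982, 0.187, 0.003, 0.005]
contact_force: [0.3, 0.6, -0.5]
opening: 0.8
finger_force: 0.0
[ 0.2   0.54  0.52  1.75 -0.32  0.93 -0.34]
{'d0z': np.float64(0.343), 'a1x': np.float64(-0.003), 'a1y': np.float64(-0.019), 'a3x': np.float64(-0.004), 'a3y': np.float64(-0.029), 'd3': np.float64(0.566), 'a4x': np.float64(-0.004), 'a5x': np.float64(0.002), 'a5y': np.float64(0.002), 'd5': np.float64(0.349), 'a6x': np.float64(-0.0), 'd7': np.float64(0.325)}
[[-0.2 -0.1  0. ]
 [ 0.4  1.  -0.8]
 [ 0.2 -0.4  0.8]
 [ 0.1  0.1  0. ]
 [-0.3  0.  -0.3]
 [ 0.2 -0.1  0.3]]
```

```bash
cat > ik.py <<'E'
from go import *
x=np.load("kx.npy");S=np.array([-1,1,-1,1,-1,1,-1])
lo=np.array([-3.01,-.46,-1.47,.13,-1,.04,-2.66]);hi=np.array([3.01,2.08,1.51,2.56,4.14,2.09,2.66])
def FK(q):
    q=np.asarray(q)*S;M=np.eye(3);o=[M]
    for i,a in enumerate("zyzyzyz"): M=M@R.from_euler(a,q[i]).as_matrix();o.append(M)
    p=np.array([0,0,x[0]])+o[1][:,:2]@x[1:3]+o[3]@x[3:6]+o[4][:,0]*x[6]+o[5]@x[7:10]+o[6][:,0]*x[10]
    return p+o[7][:,2]*x[11],M@R.from_euler("z",np.pi/2).as_matrix()
def IK(p,Rm,q0,w=.01,mg=.05):
    q0=np.clip(q0,lo+mg,hi-mg)
    def f(q):
        P,M=FK(q);return np.hstack([(P-p)*10,R.from_matrix(Rm.T@M).as_rotvec()*3,(q-q0)*w])
    s=least_squares(f,q0,bounds=(lo+mg-1e-6,hi-mg+1e-6));P,M=FK(s.x)
    return s.x,np.linalg.norm(P-p)*1e3,np.degrees(np.linalg.norm(R.from_matrix(Rm.T@M).as_rotvec()))
E
python3 - <<'E'
from ik import *
rng=np.random.default_rng(0);q0=r.get_state()["q"]
for nm,GG in(("-y",G),("+y",G@np.diag([-1,-1,1]))):
    sol=[]
    for k in range(60):
        qs=rng.uniform(lo,hi);qs[0]=rng.uniform(-1,1.5);q,e,a=IK(at(0,0,-.003),GG,qs,w=1e-4)
        if e<1 and a<1: sol.append(q)
    sol=np.array(sol);sol=sol[np.argsort(np.abs(sol-q0).max(1))] if len(sol) else sol
    print(nm,len(sol));print(sol[:8].round(2))
E
```

```text
-y 34
[[ 0.6   1.04 -0.81  2.28  2.39  1.03  2.37]
 [ 0.6   1.03 -0.8   2.28  2.4   1.02  2.36]
 [ 0.6   1.03 -0.8   2.28  2.4   1.02  2.35]
 [ 0.55  1.01 -0.71  2.28  2.44  0.98  2.28]
 [ 0.54  1.   -0.7   2.28  2.45  0.97  2.27]
 [ 0.4   0.94 -0.46  2.29  2.6   0.87  2.04]
 [ 0.39  0.94 -0.43  2.29  2.62  0.86  2.01]
 [ 0.34  0.93 -0.36  2.29  2.67  0.84  1.94]]
+y 43
[[ 0.84  1.37 -1.41  2.27  2.21  1.47 -0.28]
 [ 0.84  1.36 -1.4   2.27  2.21  1.46 -0.29]
 [ 0.84  1.36 -1.4   2.27  2.21  1.46 -0.29]
 [ 0.83  1.33 -1.36  2.27  2.21  1.43 -0.32]
 [ 0.82  1.32 -1.34  2.27  2.22  1.42 -0.33]
 [ 0.79  1.25 -1.24  2.27  2.24  1.32 -0.42]
 [ 0.78  1.23 -1.2   2.27  2.25  1.29 -0.45]
 [ 0.77  1.22 -1.18  2.27  2.25  1.28 -0.46]]
```

```bash
cat > plan.py <<'E'
from ik import *
s,p0,R0=pose();q0=s["q"];G2=G@np.diag([-1,-1,1]);yaw=z["rack"][2]
for q3 in(-1.,-.6,-.3):
    qs=np.array([.7,1.,q3,2.2,2.3,1.1,-.6]);qB,e,a=IK(at(0,0,.14),G2,qs,w=.02);print("pre",qB.round(2),round(e,1),round(a,1))
    qC,e,a=IK(at(0,0,-.003),G2,qB,w=.02);print("  grasp",qC.round(2),round(e,1),round(a,1))
    if q3==-.6:
        np.save("qB.npy",qB)
        for f in np.linspace(0,1,9):
            P,M=FK(q0+f*(qB-q0));W=P-M[:,2]*.15;print("  ",P.round(3),"hand",W.round(3),"toolz",M[:,2].round(2),"rackframe",(rackR(yaw).T@(P-[*z["rack"][:2],0])).round(3))
# holder solutions, tool down, free yaw
for y in np.arange(-180,180,30):
    M=R.from_euler("z",y,degrees=True).as_matrix()@np.diag([1,-1,-1.])
    b=min((IK(np.array([*hd,.02]),M,np.array([-.6,.7,j3,2.2,j5,1.,j7]),w=1e-3) for j3 in(-.8,.8) for j5 in(0,1.6,3) for j7 in(-.5,)),key=lambda t:t[1]+t[2])
    print(y,b[0].round(2),round(b[1],1),round(b[2],1))
E
python3 plan.py
```

```text
pre [ 0.7   0.82 -1.1   2.49  2.13  1.09 -0.75] 0.0 0.0
  grasp [ 0.68  1.1  -0.95  2.27  2.33  1.11 -0.65] 0.0 0.0
pre [ 0.62  0.75 -0.92  2.49  2.22  0.98 -0.86] 0.0 0.0
  grasp [ 0.6   1.04 -0.81  2.28  2.4   1.03 -0.78] 0.0 0.0
   [ 0.447 -0.309  0.309] hand [ 0.446 -0.308  0.459] toolz [ 0.01 -0.01 -1.  ] rackframe [-0.103 -0.122  0.309]
   [ 0.375 -0.297  0.265] hand [ 0.41  -0.288  0.411] toolz [-0.24 -0.06 -0.97] rackframe [-0.176 -0.133  0.265]
   [ 0.322 -0.303  0.243] hand [ 0.382 -0.276  0.378] toolz [-0.4  -0.18 -0.9 ] rackframe [-0.224 -0.156  0.243]
   [ 0.3   -0.321  0.23 ] hand [ 0.366 -0.27   0.354] toolz [-0.44 -0.34 -0.83] rackframe [-0.239 -0.18   0.23 ]
   [ 0.313 -0.337  0.217] hand [ 0.366 -0.262  0.335] toolz [-0.36 -0.5  -0.79] rackframe [-0.222 -0.191  0.217]
   [ 0.355 -0.336  0.201] hand [ 0.38  -0.246  0.319] toolz [-0.17 -0.6  -0.78] rackframe [-0.182 -0.177  0.201]
   [ 0.415 -0.305  0.187] hand [ 0.401 -0.216  0.307] toolz [ 0.09 -0.59 -0.8 ] rackframe [-0.135 -0.128  0.187]
   [ 0.478 -0.237  0.184] hand [ 0.422 -0.168  0.305] toolz [ 0.37 -0.46 -0.8
[... 234 characters left out ...]
.28  2.45  0.97 -0.88] 0.0 0.0
-180 [-0.58  0.93 -0.18  1.97  0.54  0.28  0.36] 0.0 0.0
-150 [-0.32  1.   -0.62  1.96  1.11  0.58  0.36] 0.0 0.0
-120 [-0.27  1.03 -0.72  1.96  1.18  0.66  0.84] 0.0 0.0
-90 [-0.24  1.05 -0.79  1.96  1.21  0.72  1.33] 0.0 0.0
-60 [-0.87  0.97  0.33  2.   -0.95  0.34 -2.38] 0.0 0.0
-30 [-0.86  0.96  0.3   2.   -0.89  0.32 -1.91] 0.0 0.0
0 [-0.81  0.95  0.22  1.99 -0.71  0.27 -1.57] 0.0 0.0
30 [-0.76  0.94  0.14  1.99 -0.48  0.24 -1.26] 0.0 0.0
60 [-0.72  0.93  0.06  1.98 -0.23  0.23 -0.98] 0.0 0.0
90 [-0.57  0.93 -0.2   1.97  0.58  0.29 -1.24] 0.0 0.0
120 [-0.27  1.03 -0.72  1.96  1.18  0.66 -1.26] 0.0 0.0
150 [-0.23  1.06 -0.81  1.96  1.22  0.73 -0.77] 0.0 0.0
```

```bash
cat > path.py <<'E'
from ik import *;import sys
qB=np.load(sys.argv[1]);n=int(sys.argv[2]);s,p0,R0=pose();q0=s["q"];Rp=R0;pp=p0
print("q",q0.round(2))
for f in np.arange(1,n+1)/n:
    P,M=FK(q0+f*(qB-q0));sh=R0.inv().apply(P-p0)/.15;rv=(R0.inv()*R.from_matrix(M)).as_rotvec()/(np.pi/2)
    print(f.round(2),*sh.round(3),*rv.round(3),"step deg",np.degrees((Rp.inv()*R.from_matrix(M)).magnitude()).round(1),"mm",(np.linalg.norm(P-pp)*1e3).round());Rp=R.from_matrix(M);pp=P
E
python3 path.py qB.npy 10
```

```text
q [ 0.2   0.54  0.52  1.75 -0.32  0.93 -0.34]
0.1 -0.341 -0.219 0.239 0.039 -0.126 -0.113 step deg 15.6 mm 71.0
0.2 -0.643 -0.332 0.383 0.061 -0.237 -0.243 step deg 15.5 mm 53.0
0.3 -0.86 -0.34 0.469 0.065 -0.329 -0.388 step deg 15.5 mm 35.0
0.4 -0.955 -0.268 0.535 0.048 -0.4 -0.545 step deg 15.5 mm 20.0
0.5 -0.907 -0.162 0.606 0.009 -0.445 -0.711 step deg 15.7 mm 20.0
0.6 -0.712 -0.078 0.689 -0.053 -0.461 -0.881 step deg 16.0 mm 34.0
0.7 -0.388 -0.073 0.772 -0.139 -0.445 -1.049 step deg 16.4 mm 50.0
0.8 0.026 -0.195 0.828 -0.248 -0.395 -1.21 step deg 16.9 mm 65.0
0.9 0.474 -0.467 0.819 -0.38 -0.309 -1.355 step deg 17.5 mm 79.0
1.0 0.888 -0.889 0.71 -0.532 -0.187 -1.478 step deg 18.0 mm 90.0
```

Each waypoint takes two rows, since a row turns at most 8.6°.

```bash
python3 -m pendant '[0.8,-0.34,-0.22,0.24,0.04,-0.126,-0.113, 0.8,-0.34,-0.22,0.24,0.04,-0.126,-0.113, 0.8,-0.64,-0.33,0.38,0.06,-0.237,-0.243, 0.8,-0.64,-0.33,0.38,0.06,-0.237,-0.243, 0.8,-0.86,-0.34,0.47,0.065,-0.329,-0.388, 0.8,-0.86,-0.34,0.47,0.065,-0.329,-0.388, 0.8,-0.955,-0.27,0.535,0.048,-0.4,-0.545, 0.8,-0.955,-0.27,0.535,0.048,-0.4,-0.545, 0.8,-0.91,-0.16,0.606,0.009,-0.445,-0.711, 0.8,-0.91,-0.16,0.606,0.009,-0.445,-0.711, 0.8,-0.91,-0.16,0.606,0.009,-0.445,-0.711]'; python3 lg.py; python3 kfit2.py|tail -3;python3 path.py qB.npy 6
```

```text
clock: 4.0
tool_pos: [0.3066, -0.3353, 0.2167]
eef_rot: [0.682, 0.654, -0.321, 0.057]
contact_force: [-0.5, 0.2, -0.1]
opening: 0.8
finger_force: 0.0
[-0.08  0.74  0.63  2.17  0.49  0.53 -0.06]
 [-0.2  0.1  0.1]
 [ 0.1 -0.1  0.1]
 [-0.1  0.  -0.2]]
q [-0.08  0.74  0.63  2.17  0.49  0.53 -0.06]
0.17 0.167 -0.078 0.137 0.027 -0.009 -0.162 step deg 14.8 mm 34.0
0.33 0.272 0.002 0.2 -0.003 -0.038 -0.313 step deg 14.1 mm 22.0
0.5 0.393 0.244 0.165 -0.093 -0.082 -0.443 step deg 14.6 mm 41.0
0.67 0.578 0.596 -0.03 -0.24 -0.131 -0.538 step deg 16.2 mm 66.0
0.83 0.824 0.954 -0.453 -0.437 -0.18 -0.592 step deg 18.5 mm 91.0
1.0 1.077 1.181 -1.131 -0.674 -0.219 -0.599 step deg 20.8 mm 114.0
```

```bash
python3 - <<'E'
from ik import *
G2=G@np.diag([-1,-1,1])
for q3 in(-.4,0,.3,.6,.9):
  for h in(.14,-.003):
    qs=np.array([0,.9,q3,2.3,3,.8,-1.]);q,e,a=IK(at(0,0,h),G2,qs,w=.02);print(q3,h,q.round(2),round(e,1),round(a,1))
    if q3==.3 and h>0: np.save("qB2.npy",q)
E
python3 path.py qB2.npy 8
```

```text
-0.4 0.14 [ 0.37  0.67 -0.48  2.51  2.52  0.82 -1.18] 0.2 0.0
-0.4 -0.003 [ 0.31  0.93 -0.29  2.29  2.73  0.83 -1.28] 0.0 0.0
0 0.14 [ 0.36  0.67 -0.46  2.51  2.54  0.81 -1.2 ] 0.3 0.1
0 -0.003 [ 0.23  0.93 -0.17  2.3   2.83  0.8  -1.41] 0.0 0.0
0.3 0.14 [ 0.35  0.67 -0.44  2.51  2.55  0.8  -1.21] 0.4 0.1
0.3 -0.003 [ 0.18  0.93 -0.08  2.3   2.9   0.79 -1.51] 0.0 0.0
0.6 0.14 [ 0.34  0.66 -0.42  2.51  2.56  0.8  -1.22] 0.5 0.1
0.6 -0.003 [ 0.12  0.93  0.01  2.3   2.98  0.79 -1.6 ] 0.0 0.0
0.9 0.14 [ 0.33  0.66 -0.41  2.51  2.57  0.79 -1.24] 0.6 0.1
0.9 -0.003 [ 0.07  0.94  0.09  2.31  3.05  0.78 -1.7 ] 0.0 0.0
q [-0.08  0.74  0.63  2.17  0.49  0.53 -0.06]
0.12 0.004 -0.052 0.06 0.009 -0.034 -0.098 step deg 9.4 mm 12.0
0.25 -0.008 -0.006 0.088 -0.009 -0.076 -0.194 step deg 9.5 mm 8.0
0.38 0.0 0.137 0.076 -0.057 -0.12 -0.284 step deg 10.0 mm 22.0
0.5 0.062 0.359 0.009 -0.134 -0.162 -0.366 step deg 10.8 mm 36.0
0.62 0.2 0.624 -0.129 -0.237 -0.197 -0.439 step deg 11.8 mm 50.0
0.75 0.425 0.888 -0.357 -0.364 -0.22 -0.502 step deg 12.8 mm 62.0
0.88 0.73 1.097 -0.682 -0.511 -0.229 -0.555 step deg 13.9 mm 74.0
1.0 1.094 1.199 -1.099 -0.673 -0.218 -0.599 step deg 14.8 mm 84.0
```

```bash
python3 -m pendant '[0.8,0,-0.05,0.06,0.009,-0.034,-0.098, 0.8,0,0,0.088,-0.009,-0.076,-0.194, 0.8,0,0.137,0.076,-0.057,-0.12,-0.284, 0.8,0,0.137,0.076,-0.057,-0.12,-0.284, 0.8,0.06,0.36,0.01,-0.134,-0.162,-0.366, 0.8,0.06,0.36,0.01,-0.134,-0.162,-0.366, 0.8,0.2,0.62,-0.13,-0.237,-0.197,-0.439, 0.8,0.2,0.62,-0.13,-0.237,-0.197,-0.439, 0.8,0.425,0.89,-0.357,-0.364,-0.22,-0.5, 0.8,0.425,0.89,-0.357,-0.364,-0.22,-0.5]'; python3 lg.py; python3 kfit2.py|tail -2;python3 - <<'E'
from ik import *
G2=G@np.diag([-1,-1,1]);q0=r.get_state()["q"]
for h in(.1,-.003):
    q,e,a=IK(at(0,0,h),G2,q0,w=.02);print(h,q.round(2),round(e,1),round(a,1))
    if h>0: np.save("qB3.npy",q)
E
python3 path.py qB3.npy 4
```

```text
clock: 5.0
tool_pos: [0.4519, -0.273, 0.1828]
eef_rot: [0.298, 0.896, -0.248, 0.214]
contact_force: [-1.1, -1.7, -1.9]
opening: 0.806
finger_force: 0.0
[-0.04  0.71  0.25  2.39  2.16  0.5  -1.11]
 [ 0.  -0.  -0.1]
 [-0.  -0.1  0.1]]
0.1 [ 0.24  0.74 -0.23  2.47  2.74  0.79 -1.38] 0.0 0.0
-0.003 [ 0.27  0.93 -0.22  2.29  2.78  0.81 -1.35] 0.0 0.0
q [-0.04  0.71  0.25  2.39  2.16  0.5  -1.11]
0.25 -0.006 0.212 0.016 -0.062 -0.022 -0.039 step deg 6.8 mm 32.0
0.5 -0.019 0.464 -0.015 -0.137 -0.048 -0.067 step deg 7.6 mm 38.0
0.75 -0.036 0.742 -0.107 -0.224 -0.076 -0.084 step deg 8.4 mm 44.0
1.0 -0.058 1.029 -0.271 -0.322 -0.107 -0.09 step deg 9.3 mm 50.0
```

Flip works. I'll continue to the pre-grasp, in two calls.

```bash
python3 -m pendant '[0.8,0,0.21,0,-0.062,-0.022,-0.039, 0.8,-0.02,0.46,-0.015,-0.137,-0.048,-0.067, 0.8,-0.036,0.742,-0.107,-0.224,-0.076,-0.084, 0.8,-0.055,0.98,-0.26,-0.31,-0.105,-0.09, 0.8,-0.055,0.98,-0.26,-0.31,-0.105,-0.09, 0.8,-0.055,0.98,-0.26,-0.31,-0.105,-0.09]'; python3 lg.py; python3 - <<'E'
from go import *
rel(at(0,0,.06),G@np.diag([-1,-1,1.]))
E
```

```text
clock: 5.6
tool_pos: [0.5391, -0.156, 0.1694]
eef_rot: [0.157, 0.928, -0.067, 0.33]
contact_force: [-0.1, -1.4, 0.3]
opening: 0.798
finger_force: 0.0
[ 0.23  0.73 -0.21  2.47  2.71  0.78 -1.36]
shift mm [-4.5 13.9 41.9] units [-0.03   0.093  0.279] turn [-0.019 -0.008 -0.002] maxdeg 1.9
```

```bash
python3 -m pendant '[0.8,-0.03,0.093,0.15,-0.019,-0.008,0, 0.8,-0.03,0.093,0.279,-0.019,-0.008,0, 0.8,-0.03,0.093,0.279,-0.019,-0.008,0, 0.8,-0.03,0.093,0.279,-0.019,-0.008,0]'; python3 - <<'E'
from go import *
rel(at(0,0,-.003),G@np.diag([-1,-1,1.]))
o=[]
for n,x,y in(("top",285,90),("side",215,85)):
    s=r.snapshot(n);st,p,Rm=pose()
    im=cv2.resize(s["img"][y:y+100,x:x+100,::-1],None,fx=4,fy=4,interpolation=cv2.INTER_CUBIC)
    for P,col in((p+Rm.apply([0,.035,0]),(0,0,255)),(p-Rm.apply([0,.035,0]),(0,0,255)),(at(0,0,.018),(255,255,255))):
        k=(proj(s,P)[0]-[x,y])*4+2;cv2.circle(im,tuple(int(v) for v in k),3,col,1)
    o.append(im)
cv2.imwrite("pics/pre2.png",np.hstack(o))
E
```

```text
clock: 6.0
tool_pos: [0.5717, -0.1519, 0.1392]
eef_rot: [0.15, 0.928, -0.054, 0.337]
contact_force: [-0.1, 0.3, 0.8]
opening: 0.799
finger_force: 0.0
shift mm [-0.8 -1.7 63.1] units [-0.006 -0.011  0.421] turn [ 0.001 -0.     0.   ] maxdeg 0.1
```

View pics/pre2.png

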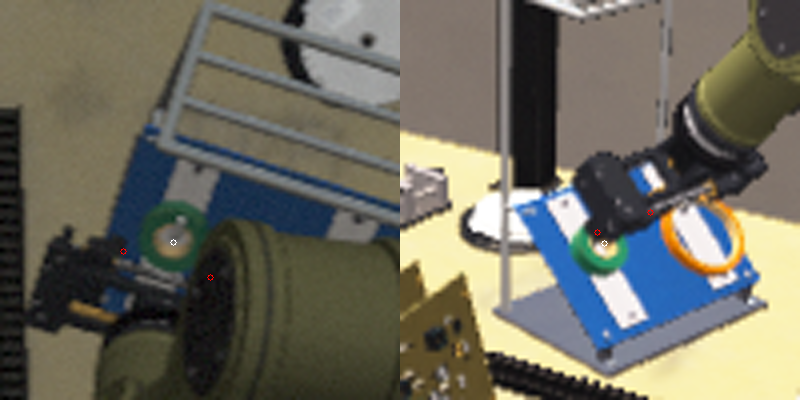

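The fingers straddle the green ring, and the predicted face centre falls on the ring in both views: top crop (173,242), side crop (604,243). The fingertip mark matches too, so I'll advance along the roll axis.

```bash
python3 -m pendant '[0.8,-0.006,-0.011,0.15,0,0,0, 0.8,-0.006,-0.011,0.28,0,0,0, 0.8,-0.006,-0.011,0.34,0,0,0, 0.8,-0.006,-0.011,0.39,0,0,0, 0.8,-0.006,-0.011,0.421,0,0,0, 0.8,-0.006,-0.011,0.421,0,0,0, 0.8,-0.006,-0.011,0.421,0,0,0]'; python3 lg.py; python3 - <<'E'
from go import *
rel(at(0,0,-.003),G@np.diag([-1,-1,1.]))
E
```

```text
clock: 6.8
tool_pos: [0.6108, -0.165, 0.0916]
eef_rot: [0.149, 0.928, -0.053, 0.338]
contact_force: [0.0, 0.4, 0.2]
opening: 0.796
finger_force: 0.0
[ 0.27  0.93 -0.22  2.29  2.79  0.81 -1.35]
shift mm [ 0.3 -1.4  0.2] units [ 0.002 -0.01   0.001] turn [0.003 0.    0.001] maxdeg 0.3
```

```bash
python3 -m pendant '[0.68,0,-0.01,0,0,0,0, 0.66,0,-0.01,0,0,0,0, 0.64,0,-0.01,0,0,0,0, 0.63,0,-0.01,0,0,0,0, 0.6,0,-0.01,0,0,0,0, 0.5,0,-0.01,0,0,0,0, 0.5,0,-0.01,0,0,0,0, 0.5,0,-0.01,0,0,0,0]' 15; python3 - <<'E'
from go import *
rel(at(0,0,-.003),G@np.diag([-1,-1,1.]))
E
```

```text
clock: 7.6
tool_pos: [0.6107, -0.1666, 0.0914]
eef_rot: [0.149, 0.928, -0.053, 0.338]
contact_force: [-0.3, 1.3, 1.5]
opening: 0.604
finger_force: 15.0
shift mm [ 0.4  0.1 -0.2] units [ 0.003  0.001 -0.001] turn [0.003 0.    0.001] maxdeg 0.3
```

```bash
python3 -m pendant '[0.5,-0.02,0,0,0,0,0, 0.5,-0.04,0,0,0,0,0, 0.5,-0.06,0,0,0,0,0, 0.5,-0.08,0,0,0,0,0, 0.5,-0.1,0,0,0,0,0, 0.5,-0.104,0,0,0,0,0, 0.5,-0.104,0,0,0,0,0, 0.5,-0.104,0,0,0,0,0]'; python3 - <<'E'
from go import *
rel(at(.0155,0,-.003),G@np.diag([-1,-1,1.]))
o=[]
for n,x,y in(("top",285,90),("side",215,85)):
    s=r.snapshot(n);print(mask(s,(300,120,80,75) if n=="top" else (245,125,65,50),green),proj(s,[at(0,0,.009),at(.0155,0,.009)]).round(1).tolist())
E
```

```text
clock: 8.4
tool_pos: [0.6224, -0.1704, 0.1018]
eef_rot: [0.149, 0.928, -0.053, 0.339]
contact_force: [-0.7, 0.8, 2.2]
opening: 0.602
finger_force: 15.0
shift mm [ 1.   0.  -0.2] units [ 0.007  0.    -0.001] turn [0.003 0.001 0.001] maxdeg 0.3
(array([330.87192058, 140.44201783]), 96.40625) [[327.9, 148.9], [329.5, 144.6]]
(array([264.14243738, 146.97711946]), 27.03125) [[264.5, 146.4], [262.4, 143.0]]
```

```bash
python3 -m pendant '[0.5,0.005,0,0,0,0,0, 0.5,0.005,0,-0.04,0,0,0, 0.5,0.005,0,-0.08,0,0,0, 0.5,0.005,0,-0.12,0,0,0]';python3 -m pendant '[0.5,0,0,-0.04,0,0,0, 0.5,0,0,-0.08,0,0,0, 0.5,0,0,-0.12,0,0,0, 0.5,0,0,-0.18,0,0,0, 0.5,0,0,-0.26,0,0,0, 0.5,0,0,-0.36,0,0,0, 0.5,0,0,-0.36,0,0,0]'; python3 - <<'E'
from go import *
s=rel(at(.0155,0,-.003),G@np.diag([-1,-1,1.]));print(s["q"].round(2))
o=[]
for n,x,y in(("top",285,90),("side",215,85)):
    s=r.snapshot(n)
    o.append(cv2.resize(s["img"][y:y+100,x:x+100,::-1],None,fx=4,fy=4,interpolation=cv2.INTER_CUBIC))
cv2.imwrite("pics/off.png",np.hstack(o))
E
```

```text
clock: 8.9
tool_pos: [0.6099, -0.1664, 0.1149]
eef_rot: [0.149, 0.928, -0.053, 0.338]
contact_force: [0.1, -0.7, -1.1]
opening: 0.609
finger_force: 15.0
clock: 9.6
tool_pos: [0.5761, -0.1554, 0.1575]
eef_rot: [0.148, 0.928, -0.053, 0.338]
contact_force: [-0.1, -0.3, -1.8]
opening: 0.604
finger_force: 15.0
shift mm [-0.4  0.  73.8] units [-0.003  0.     0.492] turn [0.003 0.    0.001] maxdeg 0.3
[ 0.25  0.77 -0.22  2.39  2.76  0.74 -1.35]
```

View pics/off.png

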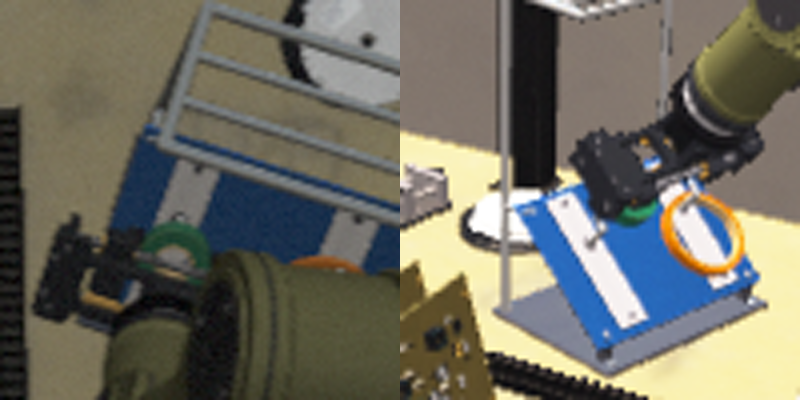

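Green roll is held off the hook (top crop 173,247; side 635,212), the hook is bare at (598,240), and orange still hangs at (703,232). Next is the transfer.

```bash
python3 kfit2.py|tail -1; python3 - <<'E'
from ik import *
q0=r.get_state()["q"];res=[]
for y in range(-180,180,15):
    M=R.from_euler("z",y,degrees=True).as_matrix()@np.diag([1,-1,-1.])
    for q3 in(-.9,-.5,-.2,.2):
        g=q0.copy();g[2]=q3;g[0]-=.9;g[4]=1.5
        q,e,a=IK(np.array([*hd,.017]),M,g,w=.01);
        if e<1 and a<.5: res.append((np.abs((q-q0)[1:]).max(),y,q))
res.sort(key=lambda t:t[0])
for t in res[:5]:print(round(t[0],2),t[1],t[2].round(2))
y=res[0][1];M=R.from_euler("z",y,degrees=True).as_matrix()@np.diag([1,-1,-1.])
q,e,a=IK(np.array([*hd,.20]),M,res[0][2],w=.01);print("above",q.round(2),e,a);np.save("qH.npy",q)
for f in np.linspace(0,1,7):
    P,Q=FK(q0+f*(q-q0));print(P.round(3),"hand",(P-Q[:,2]*.15).round(3),Q[:,2].round(2))
E
python3 path.py qH.npy 8
```

```text
[-0.  -0.   0. ]]
1.47 -165 [-0.18  1.11 -0.9   1.96  1.29  0.82 -0.03]
1.48 -180 [-0.19  1.1  -0.88  1.96  1.28  0.8  -0.29]
1.49 165 [-0.2   1.09 -0.86  1.96  1.27  0.78 -0.54]
1.5 150 [-0.21  1.08 -0.83  1.96  1.26  0.76 -0.79]
1.51 135 [-0.22  1.07 -0.81  1.96  1.25  0.73 -1.05]
above [-0.06  0.87 -1.16  1.86  0.92  1.07  0.24] 0.0023967992314665224 0.0006014260958419008
[ 0.578 -0.156  0.157] hand [ 0.486 -0.126  0.272] [ 0.61 -0.2  -0.77]
[ 0.622 -0.108  0.165] hand [ 0.527 -0.074  0.276] [ 0.63 -0.23 -0.74]
[ 0.641 -0.048  0.168] hand [ 0.55  -0.011  0.281] [ 0.61 -0.25 -0.75]
[0.634 0.025 0.166] hand [0.553 0.06  0.287] [ 0.54 -0.24 -0.81]
[0.598 0.11  0.164] hand [0.536 0.139 0.297] [ 0.41 -0.19 -0.89]
[0.533 0.204 0.171] hand [0.497 0.22  0.316] [ 0.23 -0.11 -0.97]
[0.441 0.298 0.2  ] hand [0.441 0.298 0.35 ] [ 0.  0. -1.]
q [ 0.26  0.77 -0.22  2.38  2.76  0.74 -1.35]
0.12 -0.147 0.293 0.064 0.011 -0.022 -0.032 step deg 3.7 mm 50.0
0.25 -0.202 0.602 0.078 0.024 -0.022 -0.061 step deg 2.8 mm 47.0
0.38 -0.161 0.925 0.041 0.033 0.002 -0.089 step deg 3.5 mm 49.0
0.5 -0.022 1.261 -0.056 0.034 0.051 -0.121 step deg 5.2 mm 56.0
0.62 0.205 1.608 -0.228 0.023 0.122 -0.161 step deg 7.4 mm 67.0
0.75 0.503 1.957 -0.494 -0.006 0.212 -0.213 step deg 9.7 mm 80.0
0.88 0.848 2.293 -0.874 -0.055 0.317 -0.277 step deg 11.9 mm 92.0
1.0 1.204 2.593 -1.381 -0.127 0.433 -0.354 step deg 14.1 mm 103.0
```

```bash
cat > sim.py <<'E'
from ik import *
from scipy.spatial.transform import Slerp
def sim(q,wps,n=12,show=True):
    for P1,M1 in wps:
        P0,M0=FK(q);sl=Slerp([0,1],R.from_matrix(np.array([M0,M1])))
        for f in np.arange(1,n+1)/n:
            q,e,a=IK(P0+f*(P1-P0),sl(f).as_matrix(),q,w=.003,mg=.01)
        if show: print(np.round(P1,3),q.round(2),"err",round(e,1),round(a,1))
    return q
def dn(y,tilt=0,az=0): # tool down with yaw, then tilted so tool z leans toward azimuth az
    return R.from_rotvec(np.radians(tilt)*np.array([np.sin(np.radians(az)),-np.cos(np.radians(az)),0])).as_matrix()@R.from_euler("z",y,degrees=True).as_matrix()@np.diag([1,-1,-1.])
E
python3 - <<'E'
from sim import *
q0=r.get_state()["q"];R0=pose()[2]
M0=R0.as_matrix()
up=R.from_rotvec(np.cross(M0[:,2],[0,0,-1])/np.linalg.norm(np.cross(M0[:,2],[0,0,-1]))*np.radians(40)).as_matrix()@M0
y0=np.degrees(np.arctan2(up[1,0],up[0,0]));print("yaw",y0)
for yf in(y0-60,y0-30,y0,y0+30,y0+60):
    print("final yaw",yf)
    sim(q0,[(np.array([.54,-.06,.26]),dn(y0+.2*(yf-y0),38,-18)),(np.array([.52,.12,.28]),dn(y0+.6*(yf-y0),22,-20)),(np.array([*hd,.2]),dn(yf)),(np.array([*hd,.02]),dn(yf))])
E
```

```text
yaw 161.80073029782292
final yaw 101.80073029782292
[ 0.54 -0.06  0.26] [-0.04  0.47 -0.15  2.4   2.32  0.48 -1.37] err 0.0 0.0
[0.52 0.12 0.28] [-0.37  0.42 -0.17  2.08  0.79  0.52 -0.57] err 0.0 0.0
[0.441 0.298 0.2  ] [-0.47  0.64 -0.34  1.88  0.32  0.68 -0.8 ] err 0.0 0.0
[0.441 0.298 0.02 ] [-0.6   0.93 -0.14  1.98  0.46  0.26 -0.92] err 0.0 0.0
final yaw 131.80073029782292
[ 0.54 -0.06  0.26] [-0.06  0.47 -0.11  2.4   2.35  0.47 -1.3 ] err 0.0 0.0
[0.52 0.12 0.28] [-0.4   0.42 -0.12  2.09  0.77  0.5  -0.22] err 0.0 0.0
[0.441 0.298 0.2  ] [-0.46  0.64 -0.36  1.88  0.34  0.68 -0.29] err 0.0 0.0
[0.441 0.298 0.02 ] [-0.59  0.93 -0.15  1.98  0.48  0.27 -0.42] err 0.0 0.0
final yaw 161.80073029782292
[ 0.54 -0.06  0.26] [-0.09  0.47 -0.08  2.4   2.38  0.46 -1.23] err 0.0 0.0
[0.52 0.12 0.28] [-0.43  0.42 -0.09  2.09  0.74  0.49  0.11] err 0.0 0.0
[0.441 0.298 0.2  ] [-0.45  0.64 -0.38  1.88  0.36  0.69  0.21] err 0.0 0.0
[0.441 0.298 0.02 ] [-0.58  0.93 -0.16  1.98  0.51  0.27  0.07] err 0.0 0.0
final yaw 191.80073029782292
[ 0.54 -0.06  0.26] [-0.11  0.47 -0.04  2.4   2.42  0.45 -1.16] err 0.0 0.0
[0.52 0.12 0.28] [-0.39  0.42 -0.13  2.09  0.77  0.5   0.4 ] err 0.0 0.0
[0.441 0.298 0.2  ] [-0.4   0.65 -0.47  1.88  0.43  0.71  0.66] err 0.0 0.0
[0.441 0.298 0.02 ] [-0.55  0.94 -0.22  1.98  0.63  0.3   0.48] err 0.0 0.0
final yaw 221.80073029782292
[ 0.54 -0.06  0.26] [-0.13  0.47 -0.    2.4   2.45  0.44 -1.09] err 0.0 0.0
[0.52 0.12 0.28] [-0.37  0.42 -0.17  2.08  0.79  0.52  0.69] err 0.0 0.0
[0.441 0.298 0.2  ] [-0.35  0.67 -0.55  1.88  0.5   0.74  1.12] err 0.0 0.0
[0.441 0.298 0.02 ] [-0.52  0.94 -0.27  1.97  0.74  0.33  0.9 ] err 0.0 0.0
```

```bash
cat > wp.py <<'E'
from sim import *;import sys
W={"1":(np.array([.54,-.06,.26]),dn(162,38,-18)),"2":(np.array([.52,.12,.28]),dn(162,22,-20)),"3":(np.array([*hd,.15]),dn(162)),"4":(np.array([*hd,.075]),dn(162))}
s=rel(*W[sys.argv[1]]);print(s["q"].round(2))
E
python3 wp.py 1
```

```text
shift mm [ -16.2   79.6 -121. ] units [-0.108  0.531 -0.807] turn [ 0.     0.023 -0.002] maxdeg 2.1
[ 0.26  0.77 -0.22  2.38  2.76  0.74 -1.35]
```

```bash
python3 -m pendant '[0.5,-0.02,0.1,-0.15,0,0.01,0, 0.5,-0.05,0.2,-0.35,0,0.02,0, 0.5,-0.08,0.4,-0.6,0,0.02,0, 0.5,-0.108,0.53,-0.8,0,0.02,0, 0.5,-0.108,0.53,-0.8,0,0.02,0]'; python3 wp.py 2
```

```text
clock: 10.2
tool_pos: [0.5416, -0.0555, 0.2615]
eef_rot: [0.146, 0.933, -0.048, 0.326]
contact_force: [0.6, -0.7, -0.7]
opening: 0.607
finger_force: 15.0
shift mm [ 47.  160.7 -59.7] units [ 0.313  1.071 -0.398] turn [ 0.013  0.183 -0.002] maxdeg 16.5
[-0.09  0.47 -0.08  2.41  2.39  0.47 -1.24]
```

```bash
python3 -m pendant '[0.5,0.05,0.2,-0.08,0.002,0.03,0, 0.5,0.1,0.33,-0.13,0.004,0.06,0, 0.5,0.15,0.46,-0.18,0.006,0.09,0, 0.5,0.2,0.6,-0.24,0.008,0.12,0, 0.5,0.25,0.75,-0.3,0.01,0.15,0, 0.5,0.28,0.9,-0.35,0.012,0.17,0, 0.5,0.3,1,-0.4,0.013,0.183,0, 0.5,0.3,1,-0.4,0.013,0.183,0]'; python3 wp.py 3
```

```text
clock: 11.0
tool_pos: [0.5274, 0.0798, 0.2761]
eef_rot: [0.162, 0.966, -0.045, 0.194]
contact_force: [1.1, -0.4, -0.5]
opening: 0.604
finger_force: 15.0
shift mm [189.6 180.3  51.8] units [1.264 1.202 0.345] turn [-0.019  0.255 -0.012] maxdeg 23.0
[-0.39  0.42 -0.03  2.12  0.78  0.43  0.13]
```

```bash
python3 -m pendant '[0.5,0.1,0.15,0,-0.002,0.03,0, 0.5,0.25,0.3,0,-0.005,0.06,0, 0.5,0.4,0.5,0,-0.007,0.1,0, 0.5,0.6,0.7,0,-0.01,0.14,-0.005, 0.5,0.8,0.9,0,-0.014,0.19,-0.01, 0.5,1,1,0.05,-0.018,0.22,-0.01, 0.5,1,1,0.1,-0.019,0.255,-0.012, 0.5,1,1,0.1,-0.019,0.255,-0.012]'; python3 wp.py 3
```

```text
clock: 11.8
tool_pos: [0.4534, 0.2638, 0.1994]
eef_rot: [0.156, 0.988, 0.001, 0.001]
contact_force: [0.0, -0.9, -0.6]
opening: 0.604
finger_force: 15.0
shift mm [22.9 28.7 49.4] units [0.153 0.192 0.329] turn [0.002 0.002 0.001] maxdeg 0.2
[-0.39  0.63 -0.37  1.91  0.36  0.66  0.28]
```

```bash
python3 -m pendant '[0.5,0.08,0.1,0.15,0.002,0.002,0, 0.5,0.153,0.192,0.33,0.002,0.002,0, 0.5,0.153,0.192,0.6,0.002,0.002,0, 0.5,0.153,0.192,0.75,0.002,0.002,0, 0.5,0.153,0.192,0.75,0.002,0.002,0, 0.5,0.153,0.192,0.75,0.002,0.002,0]'; python3 - <<'E'
from go import *
st,p,Rm=pose();print(hd.round(4))
o=[]
for n,x,y in(("top",155,170),("side",205,195)):
    s=r.snapshot(n);m=mask(s,(x,y,70,70),green)
    C=p+Rm.apply([0,0,-.003]);pr=[cyl(.027,0,.018)+C]
    print(n,"green obs",m,"pred",hullc(proj(s,pr[0])),"origin",proj(s,C).round(1))
    im=cv2.resize(s["img"][y:y+70,x:x+70,::-1],None,fx=5.7,fy=5.7,interpolation=cv2.INTER_CUBIC)
    for P,col in((cyl(.027,0,.018)+C,(0,0,255)),(hold+[*hd,0],(255,255,0))):
        for k in (proj(s,P)-[x,y]+.5)*5.7: cv2.circle(im,tuple(int(v) for v in k),1,col,-1)
    o.append(im)
cv2.imwrite("pics/hov.png",np.hstack(o))
E
```

```text
clock: 12.4
tool_pos: [0.4402, 0.3005, 0.0896]
eef_rot: [0.154, 0.988, 0.001, 0.001]
contact_force: [1.0, 0.1, -0.8]
opening: 0.6
finger_force: 15.0
[0.4405 0.2982]Traceback (most recent call last):
  File "<stdin>", line 5, in <module>
  File "h.py", line 14, in mask
    n,l,st,_=cv2.connectedComponentsWithStats(m);i=1+np.argmax(st[1:,4])
                                                     ~~~~~~~~~^^^^^^^^^^
    return _wrapfunc(a, 'argmax', axis=axis, out=out, **kwds)
    return bound(*args, **kwds)
ValueError: attempt to get argmax of an empty sequence
```

```bash
cat > hov.py <<'E'
from go import *;import sys
st,p,Rm=pose();print("tcp",p.round(4),"hold",hd.round(4))
o=[]
for n,x,y in(("top",155,170),("side",205,195)):
    s=r.snapshot(n)
    C=p+Rm.apply([0,0,-.003])
    try: print(n,"obs",mask(s,(x,y,70,70),green),"pred",hullc(proj(s,cyl(.027,0,.018)+C)))
    except ValueError: print(n,"hidden")
    im=cv2.resize(s["img"][y:y+70,x:x+70,::-1],None,fx=5.7,fy=5.7,interpolation=cv2.INTER_CUBIC)
    for P,col in((cyl(.027,0,.018)+C,(0,0,255)),(hold+[*hd,0],(255,255,0))):
        for k in (proj(s,P)-[x,y]+.5)*5.7: cv2.circle(im,tuple(int(v) for v in k),1,col,-1)
    o.append(im)
cv2.imwrite(f"pics/{sys.argv[1]}.png",np.hstack(o))
E
python3 hov.py hov
```

```text
tcp [0.4407 0.3011 0.0903] hold [0.4405 0.2982]
top hidden
side obs (array([240.66127478, 220.31208502]), 224.34375) pred (array([238.9804348 , 220.42786519]), 270.20926448958926)
```

View pics/hov.png

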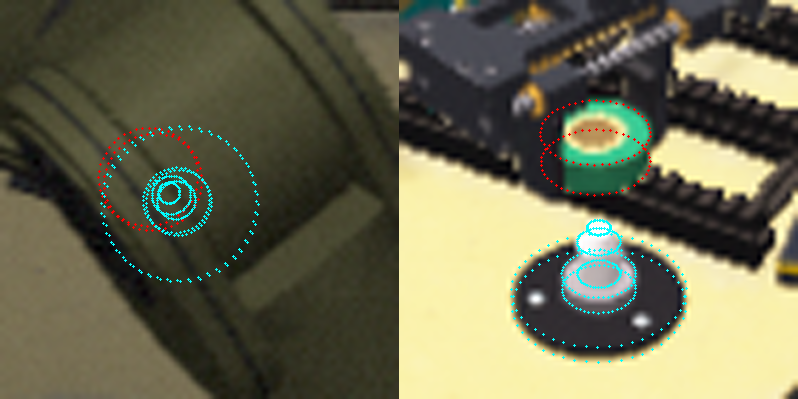

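The side view shows the held roll at (603,145), on the predicted outline. The holder model also overlays well (spindle top at 598,222). I'll refine the holder centre with a rim-contrast fit on the first pictures.

```bash
python3 - <<'E'
from go import *
from scipy.ndimage import map_coordinates as mc
from scipy.optimize import minimize
d=pickle.load(open("s0.pkl","rb"));g={n:cv2.cvtColor(d[n]["img"],cv2.COLOR_RGB2GRAY).astype(float) for n in d}
tt=np.linspace(0,2*np.pi,240,endpoint=False);circ=lambda r_,z_:np.c_[r_*np.cos(tt),r_*np.sin(tt),0*tt+z_]
def score(n,p):
    h=cv2.convexHull(np.vstack([proj(d[n],circ(.045,0)+[p[0],p[1],0]),proj(d[n],circ(.045,.01)+[p[0],p[1],0])]).astype(np.float32))[:,0]
    c0=h.mean(0);L=np.linalg.norm(h-c0,axis=1,keepdims=True);u=(h-c0)/L
    v=mc(g[n],(h+u*1.0).T[::-1],order=1)-mc(g[n],(h-u*1.0).T[::-1],order=1)
    k=u[:,1]>-.6 if n=="side" else slice(None)   # skip spindle side
    return -np.mean(np.clip(v[k],-20,90))
for nm,ns in(("top",["top"]),("side",["side"]),("both",["top","side"])):
    f=lambda p:sum(score(n,p) for n in ns)
    best=min(((f([x,y]),x,y) for x in hd[0]+np.arange(-.005,.0051,.0005) for y in hd[1]+np.arange(-.005,.0051,.0005)))
    print(nm,np.round(best,4))
E
```

```text
top [-70.6347   0.4405   0.3002]
side [-90.       0.4395   0.2987]
both [-160.4201    0.4405    0.2997]
```

```bash
cat > lo.py <<'E'
from sim import *;import sys
s=rel(np.array([.4405,.2997,float(sys.argv[1])]),dn(162));print(s["contact_force"].round(1),s["tool_pos"].round(4),s["q"].round(2))
E
python3 lo.py .045
```

```text
shift mm [-0.  -2.1 45.8] units [-0.    -0.014  0.306] turn [0.004 0.002 0.003] maxdeg 0.5
[-0.2 -0.9 -2.1] [0.4409 0.3015 0.0908] [-0.54  0.81 -0.25  1.96  0.46  0.42  0.13]
```

```bash
python3 -m pendant '[0.5,0,-0.014,0.1,0.002,0.002,0.002, 0.5,0,-0.014,0.2,0.002,0.002,0.002, 0.5,0,-0.014,0.26,0.002,0.002,0.002, 0.5,0,-0.014,0.3,0.002,0.002,0.002, 0.5,0,-0.014,0.306,0.002,0.002,0.002, 0.5,0,-0.014,0.306,0.002,0.002,0.002]'; python3 lo.py .025
```

```text
clock: 13.15
tool_pos: [0.4395, 0.2996, 0.0438]
eef_rot: [0.155, 0.988, 0.001, -0.0]
contact_force: [0.7, -0.2, -0.7]
opening: 0.605
finger_force: 15.0
shift mm [-1.   0.4 18.8] units [-0.006  0.003  0.125] turn [ 0.001 -0.001  0.002] maxdeg 0.2
[ 0.7 -0.2 -0.7] [0.4395 0.2996 0.0438] [-0.57  0.89 -0.19  1.98  0.49  0.32  0.1 ]
```

```bash
python3 -m pendant '[0.5,-0.003,0,0.03,0,0,0, 0.5,-0.003,0,0.06,0,0,0, 0.5,-0.003,0,0.09,0,0,0, 0.5,-0.003,0,0.12,0,0,0, 0.5,-0.003,0,0.125,0,0,0, 0.5,-0.003,0,0.125,0,0,0]'; python3 lo.py .018
```

```text
clock: 13.75
tool_pos: [0.4395, 0.2992, 0.0244]
eef_rot: [0.155, 0.988, 0.0, -0.001]
contact_force: [0.7, 0.5, -1.8]
opening: 0.605
finger_force: 15.0
shift mm [-0.8  0.8  6.4] units [-0.005  0.005  0.043] turn [-0.    -0.001  0.002] maxdeg 0.2
[ 0.7  0.5 -1.8] [0.4395 0.2992 0.0244] [-0.58  0.93 -0.17  1.98  0.5   0.28  0.09]
```

```bash
python3 -m pendant '[0.5,-0.003,0.003,0.015,0,0,0, 0.5,-0.003,0.003,0.03,0,0,0, 0.5,-0.003,0.003,0.043,0,0,0, 0.5,-0.003,0.003,0.043,0,0,0, 0.5,-0.003,0.003,0.043,0,0,0]'; python3 lo.py .017; python3 -m pendant '[0.5,0,0,0.006,0,0,0, 0.5,0,0,0.006,0,0,0, 0.5,0,0,0.006,0,0,0]';python3 hov.py low
```

```text
clock: 14.25
tool_pos: [0.4402, 0.2996, 0.0182]
eef_rot: [0.155, 0.988, 0.0, -0.001]
contact_force: [0.0, 0.5, -0.8]
opening: 0.603
finger_force: 15.0
shift mm [-0.2  0.2  1.2] units [-0.002  0.002  0.008] turn [ 0.    -0.001  0.002] maxdeg 0.2
[ 0.   0.5 -0.8] [0.4402 0.2996 0.0182] [-0.59  0.94 -0.16  1.98  0.5   0.27  0.09]
clock: 14.55
tool_pos: [0.4403, 0.2995, 0.0174]
eef_rot: [0.155, 0.988, 0.0, -0.001]
contact_force: [-0.8, -0.3, -0.7]
opening: 0.605
finger_force: 15.0
tcp [0.4403 0.2995 0.0174] hold [0.4405 0.2982]
top hidden
side obs (array([241.24113527, 240.30949275]), 215.625) pred (array([239.42917219, 240.44011754]), 260.69815359427594)
```

View pics/low.png

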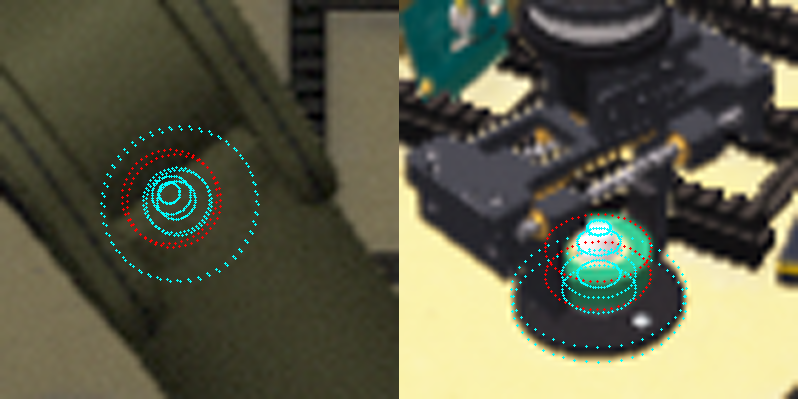

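The spindle pokes through the roll's hole at (598,228), and the roll sits almost on the seat. I'll go down in small steps until I feel contact.

```bash
for i in 1 2 3; do python3 -m pendant '[0.5,0,0,0.006,0,0,0, 0.5,0,0,0.006,0,0,0, 0.5,0,0,0.006,0,0,0]'|egrep "pos|force"; done
```

```text
tool_pos: [0.4403, 0.2996, 0.0168]
contact_force: [-0.7, -0.0, 5.2]
finger_force: 15.0
tool_pos: [0.4403, 0.2996, 0.0164]
contact_force: [-1.0, -0.8, 11.0]
finger_force: 15.0
tool_pos: [0.4404, 0.2995, 0.0161]
contact_force: [-2.0, -1.3, 16.4]
finger_force: 15.0
```

The roll is seated, with 16 N building against the seat. I'll relax the push, hold a moment and release.

```bash
python3 -m pendant '[0.5,0,0,-0.01,0,0,0, 0.5,0,0,-0.01,0,0,0, 0.5,0,0,-0.01,0,0,0]'; python3 -m pendant '[0.63,0,0,0,0,0,0, 0.66,0,0,0,0,0,0, 0.7,0,0,0,0,0,0, 0.75,0,0,0,0,0,0, 0.75,0,0,0,0,0,0]'; python3 -m pendant '[0.75,0,0,-0.1,0,0,0, 0.75,0,0,-0.2,0,0,0, 0.75,0,0,-0.3,0,0,0, 0.75,0,0,-0.5,0,0,0, 0.75,0,0,-0.7,0,0,0, 0.75,0,0,-0.9,0,0,0, 0.75,0,0,-0.9,0,0,0]'; python3 -m pendant '[0.75,-0.7,-1,-0.6,0,0,0, 0.75,-0.7,-1,-0.6,0,0,0, 0.75,-0.7,-1,-0.6,0,0,0, 0.75,-0.7,-1,-0.6,0,0,0, 0.75,-0.7,-1,-0.6,0,0,0, 0.75,-0.7,-1,-0.6,0,0,0]'
cat > fin.py <<'E'
from go import *
C=np.array([.4405,.2997,.02]);P=cyl(.027,0,.018)
o=[]
for n,x,y,b in(("top",155,170,(300,120,80,75)),("side",205,195,(245,125,65,50))):
    s=r.snapshot(n);ob=mask(s,(x,y,70,70),green);print(n,"green",ob,"pred",hullc(proj(s,P+C)))
    try: print(" orange",mask(s,b,orange))
    except ValueError: print(" orange hidden")
    o.append(cv2.resize(s["img"][y:y+70,x:x+70,::-1],None,fx=5.7,fy=5.7,interpolation=cv2.INTER_CUBIC))
cv2.imwrite("pics/fin.png",np.hstack(o))
E
python3 fin.py
```

```text
clock: 15.85
tool_pos: [0.4404, 0.2997, 0.0163]
eef_rot: [0.155, 0.988, 0.0, -0.0]
contact_force: [-0.1, -1.0, 4.2]
opening: 0.603
finger_force: 15.0
clock: 16.35
tool_pos: [0.4402, 0.2996, 0.016]
eef_rot: [0.155, 0.988, 0.0, -0.001]
contact_force: [-0.5, 0.3, 1.1]
opening: 0.75
finger_force: 0.0
clock: 17.05
tool_pos: [0.4421, 0.3009, 0.1545]
eef_rot: [0.155, 0.988, 0.003, 0.002]
contact_force: [-0.6, 1.1, -1.1]
opening: 0.748
finger_force: 0.0
clock: 17.65
tool_pos: [0.4949, 0.1228, 0.2407]
eef_rot: [0.157, 0.988, 0.0, -0.0]
contact_force: [-0.6, 1.6, -0.5]
opening: 0.754
finger_force: 0.0
top green (array([184.33987458, 203.97625423]), 221.75) pred (array([184.59661495, 204.28664892]), 229.4469071360072)
 orange (array([364.73562242, 167.24653552]), 616.375)
side green (array([239.65707009, 240.46147107]), 255.625) pred (array([239.32957812, 240.54073096]), 260.66910218889825)
 orange (array([290.38152303, 142.86514133]), 316.1875)
```

View pics/fin.png

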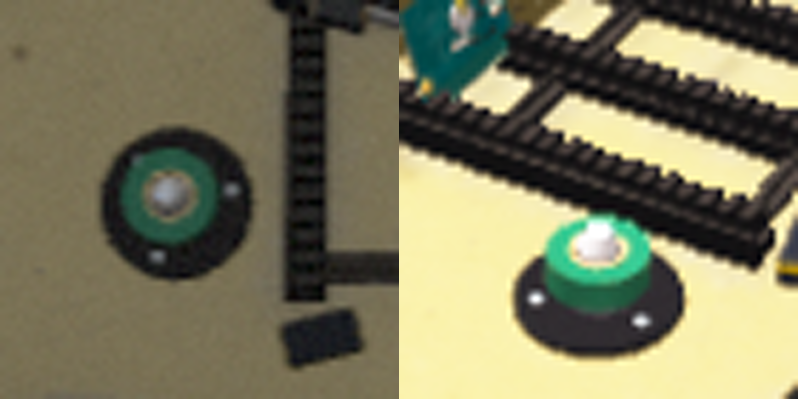

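The roll lies flat on the seat with the spindle through its hole (top crop 168,193; side 598,262). The orange roll hasn't moved, and the arm is clear.

```bash
python3 -c "
from plant import r
print(r.finish_job())"
```

```text
the job is handed in; nothing more can be done
None
```

I lifted the green roll off its hook, lowered it over the spindle until I felt it touch the seat, released it and handed the job in at about 18 s. The final pictures show it lying flat on the seat and the orange roll where it hung; I didn't measure the relay, bottle and marker again, and the hand-in returned no verdict.

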